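# Catch the drill-case lid and lower it shut

### The job

The blue lid of the drill-bit case leans open, just past upright. Tip it forward from behind so that it starts to fall, catch it on a finger well before it is shut, and lower it gently on the finger until it lies fully shut without a bang, then take the hand clear. Do not pinch or press hard on the lid, and leave the glued bridge model, glue bottle, mug and wood block where they stand.

Things in the scene. Friction and masses are not known exactly. Their poses are not given: they have to be found in the camera images.
- case: Drill-bit case screwed to the bench: an open wooden tray 130 mm deep (its x) by 200 mm wide (its y) by 70 mm high. Origin: centre of its underside, on the bench. Its +x points from the front wall to the hinged rear wall, roughly away from the robot; z up. A low rack of drill bits inside stays 10 mm below the rim.
- lid (a joint): Lid angle, rad: 0 shut (level on the rim), 1.57 upright, 1.75 leaning back on its stop, where it starts; a light fingertip push moves it. Below 1.57 it falls shut against a damped hinge, slowly at first (1.4 to 0.5 rad in about 1.5 s), and would land at about 1.1 rad/s, a bang: lower it at under 0.7 rad/s. About 0.35 kg; about 2 N at the free edge holds it up.
- lid_hinge (a point): Middle of the lid's hinge line, on the lid's underside: 65 mm behind the case's origin (case +x) and 70.5 mm above the bench. The hinge line runs along the case's y.
- lid_edge (a point): Middle of the free edge of the lid (flat blue acrylic plate, 165 mm from hinge to free edge, 200 mm wide, 9 mm thick), at its underside; moves with the lid. x runs along the lid to the hinge, z out of its outer face; the plate fills z = 0 to 9 mm. Shut, this edge overhangs the front wall by 35 mm at 70.5 mm above the bench: a finger can stay under it until it is shut.
- bridge: Loose model bridge of card strips, 110 x 50 x 115 mm high, origin under its centre. Bystander.
- glue: Loose white glue bottle with a red cap, 56 mm across, 130 mm high, origin under its centre. Bystander.
- mug: Loose white cup, 72 mm across, 85 mm high, origin under its centre. Bystander.
- block: Loose pale wood block 90 x 45 x 35 mm high, origin under its centre. Bystander.

How it is judged:
On the way, in this order (a step that is already met when the one before it is completed fails the run):
1. the lid is tipped forward past upright (below 1.5 rad) (value of joint lid below 1.5 rad), for 0.02 s.
2. the lid rests on a finger part-way (0.2 to 1.1 rad), no longer falling freely, for 0.1 s (value of joint lid between 0.2 and 1.1 rad and contact force between the fingers and case above 0.2 N and velocity of joint lid above -0.7 rad/s), for 0.1 s.
3. the finger still carries it when almost shut (0.02 to 0.17 rad) (value of joint lid between 0.02 and 0.17 rad and contact force between the fingers and case above 0.2 N and velocity of joint lid above -0.7 rad/s), for 0.04 s.
At the end, for the whole second after the job is handed in: The lid is shut (below 0.02 rad, about 3 mm at its edge) and still, and no bystander has moved 15 mm (value of joint lid below 0.02 rad and velocity of joint lid between -0.05 and 0.05 rad/s and distance of each of bridge, glue, mug, block from where it was at the start of the episode below 0.015 m); the robot touches nothing.
It fails at once if the lid bangs shut: it closes faster than 0.7 rad/s between 0.15 and 0.025 rad (value of joint lid between 0.025 and 0.15 rad and velocity of joint lid below -0.7 rad/s).
It fails at once if the lid or case is pinched or pressed with more than 25 N (contact force between the fingers and case above 25 N).
It fails at once if a bystander is moved 15 mm, carried or knocked over (distance of any of bridge, glue, mug, block from where it was at the start of the episode above 0.015 m or angle between any of bridge, glue, mug, block's own z axis and vertical above 0.3 rad).
It also fails if it takes over 43 s, if anything falls off the work surface, if the arm or the gripper's body presses on something with over 40 N, if the wrist force passes 120 N, or if a joint passes its speed limit or range.

### The arm

A 6-joint arm with a two-finger parallel gripper is mounted at the origin on the work surface. World frame = base frame: x ahead of the robot, y to its left, z up, the work surface at z = 0. Lengths are in m, angles in rad, forces in N, time in s.
With the tool pointing down it reaches from about 0.35 to 0.975 m from the base axis. Payload 4.9 kg.
Tool frame: the origin (TCP) lies on the mounting face of the last link; the fingertips stand 173 mm ahead of it and the grasp point (between the pads) lies 155 mm ahead of it; x points along the fingers, z is the direction in which the jaws open and shut, and the axes are right-handed (so a half turn about x gives the same grasp; the last joint's range is limited). The gripper opens to 85 mm and grips with 20 to 120 N. Pads are 22 mm wide; open, the fingers measure 114 mm over their backs; the gripper's body (76 mm by 85 mm) begins 54 mm behind the grasp point. The pads swing forward as they close: fully open they stand 13 mm farther back than shut.
Start: joints at [1.061, 0.053, 1.613, -0, 1.476, -0.119], TCP at [0.238, 0.578, 0.405] pointing down, gripper open.
Joint ranges: [-3.01, 3.01], [-1.01, 2.22], [0.06, 2.58], [-1.02, 4.17], [0.09, 2.62], [-3.14, 3.14]. Speed limits (rad/s): [2.57, 2.57, 3.14, 3.14, 3.14, 3.14].

### API

Orientations are given as a rotation vector (axis times angle).
In Python, from station import get_obs, get_image, get_calibration, finish_job, look_for, masks_of, tip_of gives the robot as it stands.
- The arm moves only by the tool carry_out, never from a script. Its argument "increments" is a list of rows, each a list of 3 entries, a list of its own where there are three numbers: the turn, a rotation vector about the world's x, y, z in units of 0.1 rad (1.0 is 0.1 rad), then the shift along the world's x, y, z in units of 20 mm (1.0 is 20 mm), then the opening, from 0 (shut) to 1 (fully open). A call has 1 to 8 rows; each row shifts and turns the pose as measured when the row begins; what a row does not reach is not made up. A row lasts 1/10 s, in which the tool goes at most 50 mm and 8.59 degrees, less where a joint would pass 70% of its speed; a pose out of reach is approached as far as the arm can. A call with a number of a shift or a turn outside -1 to 1 is refused whole. A call with a gripper value outside its range is refused whole. The fingers move at their own pace and stop on an object; "squeeze" is the grip in N (left out, the last holds). Time passes only in rows, so rows that do not move let the fingers close. It gives the time, the measured TCP pose, the force and the opening at its end, in the units of the state.
- get_obs(): the state, without advancing time (a new reading comes with each control period).
- get_image(name): name is "scene" or "top" or "wrist"; returns (picture, depth): 400x640x3 uint8, blue, green, red; 400x640 float32, m along the optical axis (not along the pixel's ray), 0 where there is no reading.
- get_calibration(name): a dict with "fx", "fy", "cx", "cy" (pixels), "position" and "orientation" of the camera in the world. Camera axes: x right, y down, z forward; pixel columns grow to the right and rows downward; lengths in m; the calibration is good to about 2 mm. A picture is of the moment at which its call begins: read the wrist's pose just before it. get_calibration takes no time and is no camera call; for the wrist camera it gives the pose at the moment of the call.
- finish_job(): hands the job in, once; it reports no verdict.
Trained networks look in the newest picture that a camera, given by its name, has taken for a name from the list of things; names that differ only in an ending like _2 or _b are one class to them, and where a whole thing is asked for, a point or a joint stands for the part that bears it (a point fixed in the world has none). Each returns a list of dicts, best first, with "p" (0 to 1); they miss things now and then, are a little off and sometimes report something else, mostly with a low value. They report only what shows in the picture. A call takes as long as a camera call.
- look_for(camera, query): "centre" ([column, row] in pixels, amid what is visible of it).
- masks_of(camera, query): "region" (400x640 bool, what is visible of it) and "centre" ([column, row] in pixels, amid what is visible of it).
- tip_of(camera, query): "centre" ([column, row] in pixels: a listed point, or the origin of a listed thing).
The state is a dict: "t": time; "q": joint angles; "dq": joint speeds; "effort": joint torques, N m; "tool_pos": TCP position; "tool_rot": TCP orientation; "contact_force": force on the tool from outside, world axes, zero at the start; "wrist_torque": the same for the moment, N m; "opening": finger opening in m.
Only numpy, scipy, OpenCV 4.12 (cv2) and the standard library are available. Lean on these libraries where they do the work, as an engineer would, in place of code of your own. Each camera call takes 0.05 s, during which the arm holds its last target.

## Working session

There is one attempt and no reset: what is moved stays moved. The work goes in short steps, Python scripts to look and compute and a tool call to move; the robot and the scene stay as the last step left them, time stands still between calls to the robot, and variables do not carry over. Pictures are saved under pics/ and viewed, and the job is handed in when it is done.

Besides the shell and the picture viewer there is one more tool, called after "Call:" by a JSON object that holds its "fn" and its "kwargs". carry_out: Moves the arm, as the interface text tells. Shifts and turns lie within -1 to 1; 1 stands for 20 mm of shift or 0.1 rad of turn. Its arguments: {"type":"object","properties":{"increments":{"type":"array","items":{"type":"array"}},"squeeze":{"type":"number"}},"required":["increments"]}

```bash
mkdir -p pics; cat > h.py <<'E'
from station import *
import numpy as np, cv2
from scipy.spatial.transform import Rotation as R
def rot(c):
    o=np.array(c['orientation'],float)
    return R.from_rotvec(o).as_matrix() if o.shape==(3,) else (o if o.shape==(3,3) else R.from_quat(o).as_matrix())
def cloud(d,c):
    v,u=np.mgrid[0:400,0:640]
    P=np.stack([(u-c['cx'])/c['fx']*d,(v-c['cy'])/c['fy']*d,d],-1)
    return P@rot(c).T+np.array(c['position'])
E
python3 - <<'E'
from h import *
print(get_obs())
for n in ['scene','top']:
    c=get_calibration(n);print(n,c)
    im,d=get_image(n);cv2.imwrite(f'pics/{n}0.png',im);np.savez(f'/tmp/{n}0.npz',im=im,d=d)
    W=cloud(d,c)
    for q in ['case','lid','bridge','glue','mug','block']:
        for r in masks_of(n,q)[:1]:
            m=r['region']&(d>0);p=W[m]
            print(q,r['p'],r['centre'],m.sum(),np.percentile(p,[2,50,98],axis=0).round(3).tolist())
            np.save(f'/tmp/{n}_{q}.npy',r['region'])
    for q in ['case','lid_hinge','lid_edge']:
        for r in tip_of(n,q)[:1]:
            u,v=map(int,np.round(r['centre']));print('tip',q,r['p'],r['centre'],W[v,u].round(3))
E
```

```text
{'t': 0.0, 'q': array([ 1.06096944e+00,  5.33243324e-02,  1.61428966e+00, -1.32120274e-06,
        1.47597565e+00, -1.18998429e-01]), 'dq': array([ 0.00191081, -0.00231251, -0.00029433,  0.00031282,  0.00054693,
       -0.00017934]), 'effort': array([ 5.83914425e-04, -3.93692064e+01, -3.70169699e+01, -1.21422127e-04,
        7.05702594e-03, -2.13478489e-05]), 'tool_pos': array([0.23796254, 0.57763393, 0.40348541]), 'tool_rot': array([-0.9176567 ,  1.37094249,  0.91616133]), 'contact_force': array([ 0.42268798, -0.46965432,  0.37897603]), 'wrist_torque': array([-0.06446609,  0.02542517, -0.02197862]), 'opening': 0.08551245870983057}
scene {'fx': 402.57772949542425, 'fy': 402.57772949542425, 'cx': 322.20196841723276, 'cy': 196.13982019299476, 'position': array([ 1.23501781, -0.39781973,  0.65620481]), 'orientation': array([-1.96329022, -1.10361709,  0.53157079])}
case 0.85 [280.2, 215.0] 6921 [[0.5, -0.192, 0.004], [0.63, -0.11, 0.107], [0.662, 0.016, 0.231]]
lid 0.9 [292.9, 198.1] 4269 [[0.615, -0.173, 0.073], [0.641, -0.087, 0.163], [0.664, 0.018, 0.231]]
bridge 0.74 [360.5, 206.3] 1
[... 836 characters left out ...]
, 0.061], [0.654, 0.013, 0.232]]
lid 0.92 [383.0, 161.0] 2998 [[0.606, -0.171, 0.078], [0.631, -0.077, 0.17], [0.657, 0.017, 0.233]]
bridge 0.86 [296.3, 181.8] 1074 [[0.564, 0.075, 0.003], [0.601, 0.119, 0.024], [0.642, 0.173, 0.115]]
glue 0.93 [486.0, 216.9] 713 [[0.489, -0.35, 0.002], [0.511, -0.314, 0.087], [0.542, -0.297, 0.132]]
mug 0.85 [303.5, 255.7] 836 [[0.403, 0.07, -0.001], [0.44, 0.106, 0.015], [0.469, 0.135, 0.087]]
block 0.85 [457.4, 162.5] 864 [[0.616, -0.311, 0.001], [0.659, -0.275, 0.033], [0.703, -0.242, 0.039]]
tip case 0.89 [386.5, 210.1] [ 0.541 -0.091  0.034]
tip lid_hinge 0.66 [380.4, 176.4] [ 0.615 -0.075  0.077]
tip lid_edge 0.82 [387.6, 146.7] [ 0.643 -0.08   0.222]
```

View pics/scene0.png

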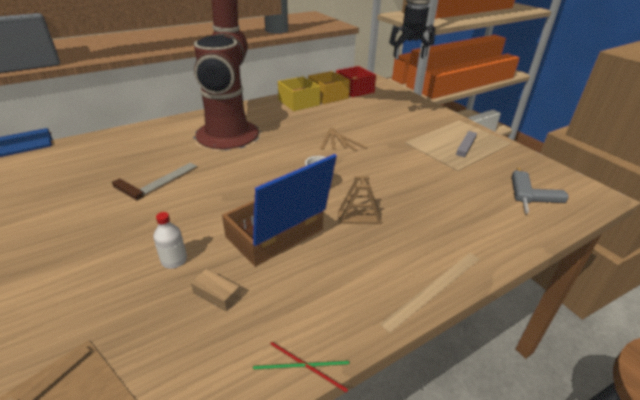

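View pics/top0.png

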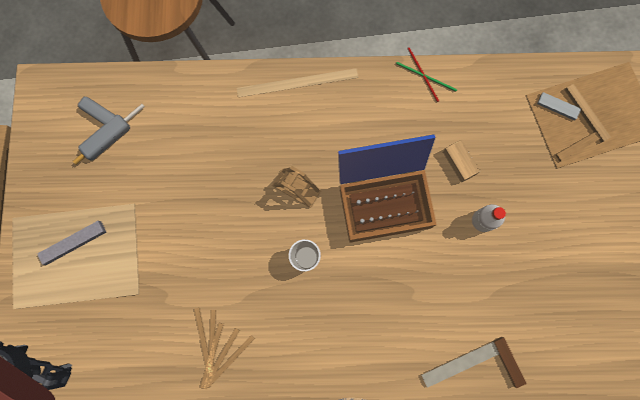

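```bash
python3 - <<'E'
from h import *
def ld(n):
    z=np.load(f'/tmp/{n}0.npz');c=get_calibration(n);return z['im'],cloud(z['d'],c),z['d']
for n in ['top','scene']:
    im,W,d=ld(n)
    m=np.load(f'/tmp/{n}_lid.npy')&(d>0)
    m=cv2.erode(m.astype(np.uint8),np.ones((3,3)))>0
    p=W[m]; p=p[p[:,2]>0.09]
    for it in range(3):
        c=np.median(p,0);u,s,v=np.linalg.svd(p-p.mean(0),full_matrices=False);nrm=v[2];r=(p-p.mean(0))@nrm;p=p[abs(r)<max(.004,1.5*r.std())]
    if nrm[0]>0:nrm=-nrm
    print(n,'plane n',nrm,'mean',p.mean(0),r.std(), 'lean',np.degrees(np.arcsin(nrm[2])),'yaw',np.degrees(np.arctan2(-nrm[1],-nrm[0])))
    # rim top points (z ~0.07)
    cm=np.load(f'/tmp/{n}_case.npy')&(d>0)
    q=W[cm];q=q[abs(q[:,2]-.07)<.006]
    print(cv2.minAreaRect(q[:,:2].astype(np.float32)))
    q=W[m];q=q[q[:,2]>.225];print('edge top',q.mean(0),q[:,1].min(),q[:,1].max())
E
```

```text
top plane n [-0.97109179 -0.15382877  0.18253065] mean [ 0.63165795 -0.0755069   0.17069309] 0.0009600286223325672 lean 10.517197717920036 yaw 9.001320467043508
((0.5528144240379333, -0.09035329520702362), (0.13734203577041626, 0.2008701115846634), 8.94590950012207)
edge top [ 0.64402782 -0.07667518  0.23046418] -0.17142689267620356 0.020603389074434365
scene plane n [-0.97279663 -0.15235768  0.1745103 ] mean [ 0.64289362 -0.08452523  0.16673684] 0.0008520040769001612 lean 10.050161984888176 yaw 8.901252822113452
((0.5565624833106995, -0.09015432000160217), (0.14378279447555542, 0.1971377730369568), 9.14750862121582)
edge top [ 0.65293488 -0.08188932  0.22911342] -0.17282227779650833 0.020027665535175487
```

The scene view shows the open lid at about (295,195), the bridge at (360,205), the glue at (170,240), the block at (216,289), and the mug behind the lid at (317,160). The top view agrees, and the space in front of the case is free. The plan is to straddle the lid edge with the open fingers. The rear finger tips the lid, the front finger catches it, and I then lower it while tilting the hand.

```bash
cat >> h.py <<'E'
yaw=np.radians(9.0); e=np.array([np.cos(yaw),np.sin(yaw),0]); f=np.array([-np.sin(yaw),np.cos(yaw),0]); Z=np.array([0,0,1.])
C=np.array([0.551,-0.090,0]); H=C+.065*e+.0705*Z
def Rt(psi,sg):
    x=np.cos(psi)*e-np.sin(psi)*Z; z=sg*(np.sin(psi)*e+np.cos(psi)*Z)
    return np.column_stack([x,np.cross(z,x),z])
def state():
    o=get_obs();Rm=R.from_rotvec(o['tool_rot']).as_matrix();x=Rm[:,0]
    d=np.array(o['tool_pos'])-H
    return o,Rm,np.array([d@e,d@f,d[2]]),np.arctan2(-x[2],x@e)
def delta(psi,s,l,h,sg):
    o,Rm,p,ps=state()
    T=H+s*e+l*f+h*Z
    dr=R.from_matrix(Rt(psi,sg)@Rm.T).as_rotvec()
    return dr/.1,(T-o['tool_pos'])/.02
E
python3 - <<'E'
from h import *
o,Rm,p,ps=state();print(Rm.round(3),p,ps)
for sg in (1,-1):print(sg,delta(np.pi/2,.03,0,.33,sg), delta(np.radians(60),-.20,0,.15,sg))
E
```

```text
[[-0.    -0.925  0.381]
 [ 0.     0.381  0.925]
 [-1.     0.     0.   ]] [-0.2695936   0.70859243  0.33422804] 1.5707990493065709
1 (array([-5.37625369e-04,  1.68585276e-04, -1.02291287e+01]), array([ 20.33766911, -32.65008605,  -0.21140223])) (array([ 3.38803883, -4.28984001, -9.98613062]), array([  8.97925319, -34.44908239,  -9.21140223]))
-1 (array([-1.95983726e-04, -6.25000152e-04,  2.11867978e+01]), array([ 20.33766911, -32.65008605,  -0.21140223])) (array([-4.97121309, -3.92709019, 20.61598901]), array([  8.97925319, -34.44908239,  -9.21140223]))
```

Call:
{"fn": "carry_out", "kwargs": {"increments": [[[0,0,-0.35],[0.3,-1,0],1],[[0,0,-0.35],[0.3,-1,0],1],[[0,0,-0.35],[0.3,-1,0],1],[[0,0,-0.35],[0.3,-1,0],1],[[0,0,-0.35],[0.3,-1,0],1],[[0,0,-0.35],[0.3,-1,0],1],[[0,0,-0.35],[0.3,-1,0],1],[[0,0,-0.35],[0.3,-1,0],1]]}}

```text
t: 1.8
tool_pos: [0.2863, 0.4138, 0.4048]
tool_rot: [-0.696, 1.455, 0.697]
contact_force: [-0.1, -0.5, -0.2]
opening: 0.0856
```

Call:
{"fn": "carry_out", "kwargs": {"increments": [[[0,0,-0.35],[0.3,-1,0],1],[[0,0,-0.35],[0.3,-1,0],1],[[0,0,-0.35],[0.3,-1,0],1],[[0,0,-0.35],[0.3,-1,0],1],[[0,0,-0.35],[0.3,-1,0],1],[[0,0,-0.35],[0.3,-1,0],1],[[0,0,-0.35],[0.3,-1,0],1],[[0,0,-0.35],[0.3,-1,0],1]]}}

```text
t: 2.6
tool_pos: [0.335, 0.2469, 0.406]
tool_rot: [-0.471, 1.514, 0.472]
contact_force: [-0.4, 0.1, 0.0]
opening: 0.0854
```

Call:
{"fn": "carry_out", "kwargs": {"increments": [[[0,0,-0.35],[0.3,-1,0],1],[[0,0,-0.35],[0.3,-1,0],1],[[0,0,-0.35],[0.3,-1,0],1],[[0,0,-0.35],[0.3,-1,0],1],[[0,0,-0.35],[0.3,-1,0],1],[[0,0,-0.35],[0.3,-1,0],1],[[0,0,-0.35],[0.3,-1,0],1],[[0,0,-0.35],[0.3,-1,0],1]]}}

```text
t: 3.4
tool_pos: [0.3834, 0.08, 0.4076]
tool_rot: [-0.244, 1.547, 0.243]
contact_force: [0.5, -0.0, -0.1]
opening: 0.0855
```

```bash
python3 - <<'E'
from h import *
o,Rm,p,ps=state();print(o['t'],o['tool_pos'],o['q'],p,ps,o['contact_force'])
print(delta(np.radians(60),-.22,0,.25,1));print(delta(np.radians(45),-.24,0,.14,1))
E
```

```text
3.4 [0.38337373 0.07995328 0.40760759] [ 1.47038766e-02 -5.64486805e-01  2.11702273e+00  1.01565471e-03
  1.57889088e+00 -2.95899484e-01] [-0.20397597  0.1940834   0.33710759] 1.5605892306780542 [ 0.54652093 -0.03548756 -0.05342202]
(array([ 1.21017104, -4.99627319, -1.49623222]), array([ 0.72672903, -9.71003097, -4.35537948]))
(array([ 1.81678693, -7.54538805, -1.44978616]), array([-0.26095931, -9.86646543, -9.85537948]))
```

Call:
{"fn": "carry_out", "kwargs": {"increments": [[[0.12,-0.5,-0.15],[0,-1,-0.2],1],[[0.12,-0.5,-0.15],[0,-1,-0.2],1],[[0.12,-0.5,-0.15],[0,-1,-0.2],1],[[0.12,-0.5,-0.15],[0,-1,-0.2],1],[[0.12,-0.5,-0.15],[0,-1,-0.2],1],[[0.12,-0.5,-0.15],[0,-1,-0.2],1],[[0.12,-0.5,-0.15],[0,-1,-0.2],1],[[0.12,-0.5,-0.15],[0,-1,-0.2],1]]}}

```text
t: 4.2
tool_pos: [0.3829, -0.0864, 0.377]
tool_rot: [-0.112, 1.124, 0.155]
contact_force: [-0.1, 0.6, -0.3]
opening: 0.0855
```

```bash
python3 - <<'E'
from h import *
o,Rm,p,ps=state();print(o['t'],o['tool_pos'],o['q'],p,ps,o['contact_force'])
print(delta(np.radians(45),-.24,0,.14,1))
print(delta(np.radians(60),-.20,0,.14,1))
E
```

```text
4.2 [ 0.38293649 -0.0864475   0.3770181 ] [-0.48312508 -0.67578051  2.24998494  0.27615541  1.21719872 -0.71633236] [-0.23043863  0.02979969  0.3065181 ] 1.1284804714391765 [-0.06424717  0.64766625 -0.2775204 ]
(array([ 0.68428374, -3.36499598, -0.21427378]), array([-0.23909758, -1.54642651, -8.32590477]))
(array([ 0.24532667, -0.78404249, -0.2308765 ]), array([ 1.7362791 , -1.23355758, -8.32590477]))
```

Call:
{"fn": "carry_out", "kwargs": {"increments": [[[0,-0.1,0],[0.2,-0.15,-1],1],[[0,-0.1,0],[0.2,-0.15,-1],1],[[0,-0.1,0],[0.2,-0.15,-1],1],[[0,-0.1,0],[0.2,-0.15,-1],1],[[0,-0.1,0],[0.2,-0.15,-1],1],[[0,-0.1,0],[0.2,-0.15,-1],1],[[0,-0.1,0],[0.2,-0.15,-1],1],[[0,0,0],[0.2,-0.1,-1],1]]}}

```text
t: 5.0
tool_pos: [0.4154, -0.1136, 0.2169]
tool_rot: [-0.12, 1.04, 0.138]
contact_force: [0.3, 0.6, 0.5]
opening: 0.0854
```

```bash
python3 - <<'E'
from h import *
o,Rm,p,ps=state();print(o['t'],o['tool_pos'],o['q'],p,ps,o['contact_force'])
print(delta(np.radians(45),-.24,0,.14,1))
print(delta(np.radians(60),-.20,0,.14,1))
im,d=get_image('scene');cv2.imwrite('pics/s1.png',im)
im,d=get_image('top');cv2.imwrite('pics/t1.png',im)
E
```

```text
5.0 [ 0.41540899 -0.11358589  0.2169281 ] [-0.51435819 -0.35386164  2.33158342  0.43549323  0.77386872 -0.9486609 ] [-0.20261131 -0.0020844   0.1464281 ] 1.045559436872396 [0.28189148 0.57304794 0.50275371]
(array([ 0.75349231, -2.51760833, -0.09800306]), array([-1.86272229, -0.1895069 , -0.32140484]))
(array([ 0.32746445,  0.0652516 , -0.14249414]), array([ 0.11265439,  0.12336203, -0.32140484]))
```

```bash
python3 -c "
import cv2
a=cv2.imread('pics/s1.png')[110:290,180:420];b=cv2.imread('pics/t1.png')[120:270,270:510]
a=cv2.resize(a,(400,300),interpolation=2);b=cv2.resize(b,(400,250),interpolation=2)
import numpy as np;cv2.imwrite('pics/c1.png',np.vstack([a,b]))"
```

```text
(no output)
```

View pics/c1.png

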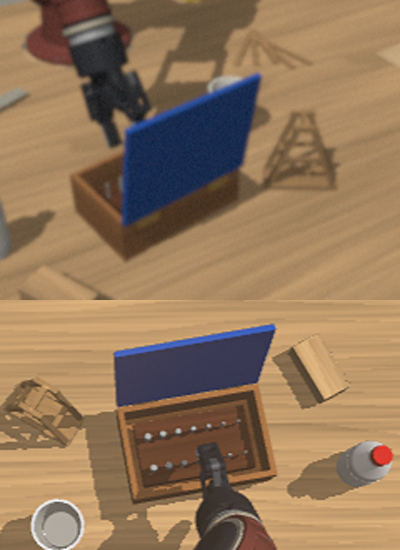

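The pose that the lowering ends in is reachable and clear of everything. The crop shows the open jaws over the front of the tray. Now I go up to the straddle pose.

Call:
{"fn": "carry_out", "kwargs": {"increments": [[[0,0,0],[0,0,1],1],[[0,0,0],[0,0,1],1],[[0,0.3,0],[0,0,1],1],[[0,0.6,0],[0,0,1],1],[[0,0.6,0],[0,0,1],1],[[0,0.6,0],[0,0,1],1],[[0,0.6,0],[0,0,1],1],[[0,0.6,0],[0,0,1],1]]}}

```text
t: 5.9
tool_pos: [0.4107, -0.1113, 0.3858]
tool_rot: [-0.093, 1.389, 0.158]
contact_force: [0.8, 1.0, -0.2]
opening: 0.0855
```

Call:
{"fn": "carry_out", "kwargs": {"increments": [[[0,0.6,0],[0,0,1],1],[[0,0.6,0],[0,0,1],1],[[0,0.5,0],[0.2,0,1],1],[[0,0.3,0],[0.5,0.1,0],1],[[0,0,0],[0.5,0.1,0],1]]}}

```text
t: 6.4
tool_pos: [0.4332, -0.1062, 0.4612]
tool_rot: [-0.085, 1.583, 0.16]
contact_force: [0.0, -0.2, 0.1]
opening: 0.0857
```

```bash
python3 - <<'E'
from h import *
o,Rm,p,ps=state();print(o['t'],o['tool_pos'],o['q'],p,ps,o['contact_force'])
print(delta(np.radians(90),.03,0,.36,1))
E
```

```text
6.4 [ 0.4332201  -0.10619017  0.46119755] [-0.41584784 -0.41328997  1.92795876  0.03470773  1.66327662 -0.56847076] [-0.18386253  0.00243399  0.39069755] 1.582649403032333 [ 0.04059515 -0.15522265  0.14932614]
(array([-0.46304609, -0.19371642,  0.01879086]), array([10.58051448,  1.55257237, -1.53487774]))
```

Call:
{"fn": "carry_out", "kwargs": {"increments": [[[-0.1,0,0],[1,0.15,0],1],[[-0.1,0,0],[1,0.15,0],1],[[-0.1,0,0],[1,0.15,0],1],[[-0.1,-0.1,0],[1,0.15,0],1],[[-0.1,-0.1,0],[1,0.15,0],1],[[0,0,0],[1,0.15,0],1],[[0,0,0],[1,0.15,0],1],[[0,0,0],[1,0.15,0],1]]}}

```text
t: 7.2
tool_pos: [0.598, -0.0789, 0.4668]
tool_rot: [-0.127, 1.555, 0.111]
contact_force: [0.3, -0.6, -0.5]
opening: 0.0852
```

Call:
{"fn": "carry_out", "kwargs": {"increments": [[[0,0,0],[1,0.15,-0.3],1],[[0,0,0],[0.8,0.1,-0.3],1],[[0,0,0],[0,0,0],1]]}}

```text
t: 7.5
tool_pos: [0.6368, -0.0724, 0.4551]
tool_rot: [-0.127, 1.553, 0.111]
contact_force: [-0.7, 1.2, 0.5]
opening: 0.0856
```

```bash
python3 - <<'E'
from h import *
o,Rm,p,ps=state();print(o['t'],o['tool_pos'],o['q'],p,ps,o['contact_force'])
print(delta(np.radians(90),.03,0,.287,1))
im,d=get_image('scene');a=im[80:280,180:420]
im,d=get_image('top');b=im[100:250,270:510]
a=cv2.resize(a,(480,400),interpolation=2);b=cv2.resize(b,(320,200),interpolation=2)
b=cv2.copyMakeBorder(b,0,200,0,0,0);cv2.imwrite('pics/c2.png',np.hstack([a,b]))
E
```

```text
7.5 [ 0.63676976 -0.07241775  0.4551205 ] [-0.2283471   0.06102553  1.52077084 -0.00559813  1.54266163 -0.38035432] [0.02246426 0.00394844 0.3846205 ] 1.5570217536778816 [-0.65879467  1.21634958  0.53046896]
(array([0.09291419, 0.15446447, 0.04962747]), array([ 0.40303152, -0.13604883, -4.88102503]))
```

View pics/c2.png

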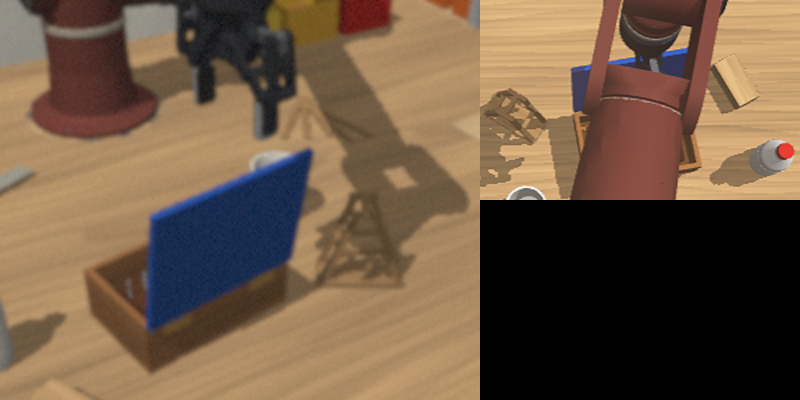

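The fingers stand above the lid edge, one on each side. I lower them now.

Call:
{"fn": "carry_out", "kwargs": {"increments": [[[0,0.1,0],[0.2,0,-1],1],[[0,0,0],[0.2,0,-1],1],[[0,0,0],[0.1,0,-1],1],[[0,0,0],[0,0,-1],1],[[0,0,0],[0,0,-0.8],1],[[0,0,0],[0,0,0],1]]}}

```text
t: 8.2
tool_pos: [0.6422, -0.073, 0.3545]
tool_rot: [-0.126, 1.563, 0.109]
contact_force: [-0.6, -0.4, -0.6]
opening: 0.0856
```

```bash
python3 - <<'E'
from h import *
o,Rm,p,ps=state();print(o['t'],o['tool_pos'],p,ps,o['contact_force'])
print(delta(np.radians(90),-.055,0,.287,1))
im,d=get_image('scene');a=im[80:280,180:420]
im,d=get_image('wrist');b=im
a=cv2.resize(a,(480,400),interpolation=2);b=cv2.resize(b,(320,200),interpolation=2)
b=cv2.copyMakeBorder(b,0,200,0,0,0);cv2.imwrite('pics/c3.png',np.hstack([a,b]))
E
```

```text
8.2 [ 0.64223064 -0.07299556  0.35454803] [0.02776752 0.00252347 0.28404803] 1.5670076192237277 [-0.6292084  -0.37556756 -0.61541175]
(array([0.10466177, 0.05536198, 0.07530222]), array([-4.0676877 , -0.77200493,  0.14759867]))
```

View pics/c3.png

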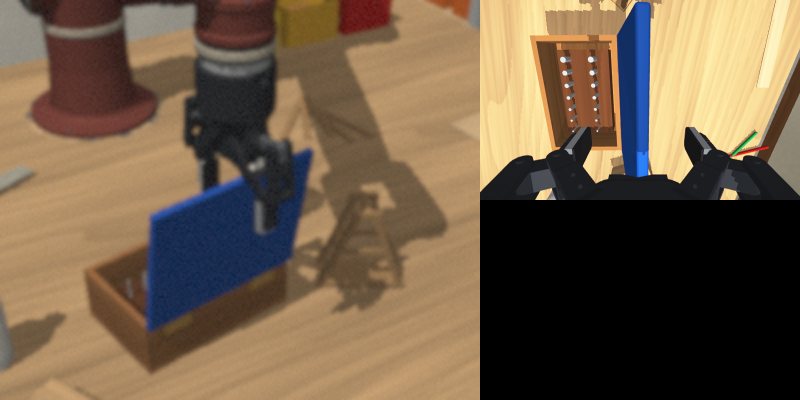

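The rear finger is behind the lid and the front finger is in front of it. The wrist view shows a gap on each side of the plate. Next I push forward gently.

Call:
{"fn": "carry_out", "kwargs": {"increments": [[[0,0,0],[-0.5,-0.08,0],1],[[0,0,0],[-0.5,-0.08,0],1],[[0,0,0],[-0.4,-0.07,0],1],[[0,0,0],[-0.4,-0.07,0],1],[[0,0,0],[-0.4,-0.07,0],1],[[0,0,0],[-0.4,-0.07,0],1],[[0,0,0],[-0.4,-0.07,0],1],[[0,0,0],[-0.4,-0.07,0],1]]}}

```text
t: 9.1
tool_pos: [0.5709, -0.0857, 0.3654]
tool_rot: [-0.13, 1.545, 0.105]
contact_force: [1.4, 0.7, 0.7]
opening: 0.0858
```

```bash
cat > look.py <<'E'
from h import *
import sys
n=sys.argv[1]
o,Rm,p,ps=state();print(o['t'],p,ps,o['contact_force'])
im,d=get_image('scene');c=get_calibration('scene');W=cloud(d,c)
hsv=cv2.cvtColor(im,cv2.COLOR_BGR2HSV)
D=W-H;S=D@e;L=D@f;Hh=D[...,2]
m=(hsv[...,0]>105)&(hsv[...,0]<130)&(hsv[...,1]>140)&(abs(L)<.1)&(abs(S)<.2)&(Hh>-.01)&(Hh<.2)&(d>0)
m=cv2.erode(m.astype(np.uint8),np.ones((3,3)))>0
P=np.stack([S[m],Hh[m]],1);print(len(P))
# fit line
l=cv2.fitLine(P.astype(np.float32),cv2.DIST_HUBER,0,.01,.01).ravel()
th=np.arctan2(l[1],-l[0])%np.pi;print('theta',th,'range s',np.percentile(P[:,0],[2,98]),'h',np.percentile(P[:,1],[2,98]))
a=cv2.resize(im[80:280,180:420],(480,400),interpolation=2)
cv2.imwrite(f'pics/{n}.png',a)
E
python3 look.py c4
```

```text
9.1 [-0.04466798  0.00108881  0.29487377] 1.5497133371380352 [1.37195492 0.68719077 0.73216226]
4048
theta 1.5264051 range s [0.00102827 0.0092456 ] h [0.01365815 0.16016701]
```

View pics/c4.png

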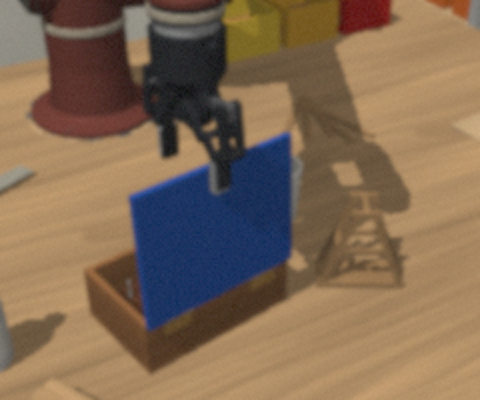

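Call:
{"fn": "carry_out", "kwargs": {"increments": [[[0,0.1,0],[-0.4,-0.06,-0.1],1],[[0,0.1,0],[-0.3,-0.05,-0.2],1],[[0,0,0],[0,0,-0.3],1],[[0,0,0],[0,0,-0.3],1],[[0,0,0],[0,0,-0.3],1]]}}

```text
t: 9.65
tool_pos: [0.5543, -0.0886, 0.3392]
tool_rot: [-0.129, 1.569, 0.106]
contact_force: [0.0, -0.6, -0.4]
opening: 0.0856
```

```bash
python3 look.py c5
```

```text
9.65 [-0.0615285   0.00087927  0.26874986] 1.5735027399516957 [ 0.01596814 -0.62772291 -0.40292075]
4472
theta 1.3256102 range s [-0.03008509  0.00615321] h [0.0127842  0.15607951]
```

Call:
{"fn": "carry_out", "kwargs": {"increments": [[[0,0,0],[0,0,-0.1],1],[[0,0,0],[0,0,-0.2],1],[[0,0,0],[0,0,-0.2],1],[[0,0,0],[0,0,0],1],[[0,0,0],[0,0,0],1]]}}

```text
t: 10.2
tool_pos: [0.5559, -0.0883, 0.3322]
tool_rot: [-0.129, 1.566, 0.106]
contact_force: [0.4, -0.8, 1.2]
opening: 0.085
```

```bash
python3 look.py c6
```

```text
10.2 [-0.05991019  0.00094122  0.26166548] 1.5701102219708216 [ 0.43904045 -0.81202749  1.20845063]
4488
theta 1.2478313 range s [-0.04186954  0.0052026 ] h [0.0126181  0.15282463]
```

View pics/c6.png

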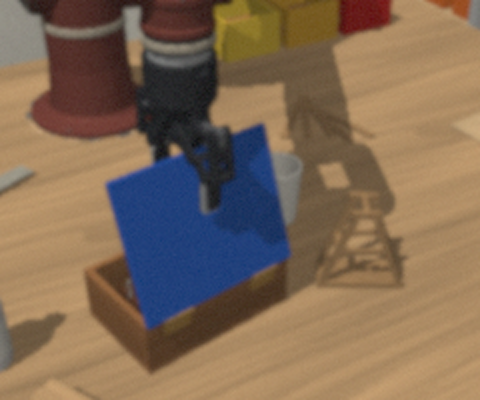

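The lid has stalled at about 1.25 rad, probably against the gripper's palm. I raise the hand a little to free it.

Call:
{"fn": "carry_out", "kwargs": {"increments": [[[0,0,0],[0,0,0.4],1],[[0,0,0],[0,0,0.3],1],[[0,0,0],[0,0,0],1],[[0,0,0],[0,0,0],1]]}}

```text
t: 10.65
tool_pos: [0.5555, -0.0883, 0.3458]
tool_rot: [-0.129, 1.568, 0.107]
contact_force: [-0.2, 0.5, -0.5]
opening: 0.0855
```

```bash
python3 look.py c7
```

```text
10.65 [-0.06028931  0.00099357  0.2752585 ] 1.572475789331185 [-0.22161296  0.49394955 -0.50702219]
4664
theta 1.1184232 range s [-0.061136    0.00382429] h [0.0122285  0.14507093]
```

Call:
{"fn": "carry_out", "kwargs": {"increments": [[[0,0,0],[0,0,0],1],[[0,0,0],[0,0,-0.2],1],[[0,0,0],[0,0,-0.3],1],[[0,0,0],[0,0,-0.2],1],[[0,0,0],[0,0,0],1]]}}

```text
t: 11.2
tool_pos: [0.555, -0.0883, 0.3292]
tool_rot: [-0.128, 1.571, 0.107]
contact_force: [-1.0, -1.6, 0.0]
opening: 0.0854
```

```bash
python3 look.py c8
```

```text
11.2 [-0.06079368  0.0010447   0.2586861 ] 1.5749857794817723 [-1.0181847  -1.5963024   0.02561315]
4487
theta 0.89922404 range s [-0.09038831  0.00139248] h [0.01185873 0.12745121]
```

View pics/c8.png

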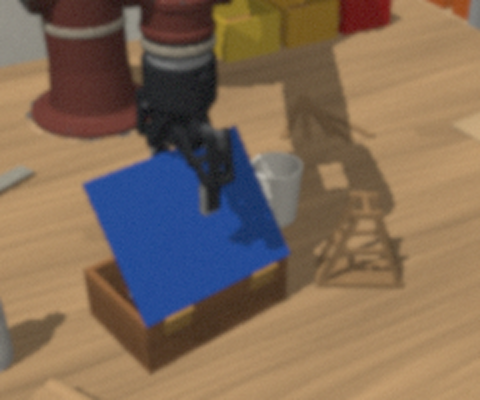

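Call:
{"fn": "carry_out", "kwargs": {"increments": [[[0,0,0],[0,0,0],1],[[0,0,0],[0,0,0],1],[[0,0,0],[0,0,0],1]]}}

```text
t: 11.55
tool_pos: [0.5548, -0.0884, 0.3291]
tool_rot: [-0.128, 1.572, 0.107]
contact_force: [-1.6, -0.3, -0.2]
opening: 0.0852
```

```bash
python3 look.py c9; python3 - <<'E'
from h import *
# plan: contact L along tool from TCP, theta, psi
def tcp(th,ps,L):
    return np.array([-.165*np.cos(th),.165*np.sin(th)])-L*np.array([np.cos(ps),-np.sin(ps)])+.0425*np.array([np.sin(ps),np.cos(ps)])
for th in np.arange(.9,-.11,-.1):
    ps=np.radians(60)+(th/.9)*np.radians(30)
    print(round(th,2),round(ps,3),tcp(th,ps,.13+.01*(1-th/.9)).round(4))
E
```

```text
11.55 [-0.06097072  0.00100824  0.25857014] 1.5760369408076187 [-1.55997996 -0.26751871 -0.17434802]
4457
theta 0.89614725 range s [-0.0905589   0.00151703] h [0.0119978  0.12720855]
0.9 1.571 [-0.0601  0.2592]
0.8 1.513 [-0.0802  0.2517]
0.7 1.454 [-0.0993  0.2426]
0.6 1.396 [-0.1175  0.2319]
0.5 1.338 [-0.1345  0.2197]
0.4 1.28 [-0.1501  0.2063]
0.3 1.222 [-0.1644  0.1917]
0.2 1.164 [-0.1773  0.1761]
0.1 1.105 [-0.1885  0.1597]
0.0 1.047 [-0.1982  0.1425]
-0.1 0.989 [-0.2062  0.1248]
```

The lid rests on the front finger at 0.896 rad, unchanged over 0.35 s with about 1.6 N, which matches my geometry. Next I lower it slowly while tilting the hand.

Call:
{"fn": "carry_out", "kwargs": {"increments": [[[0.02,-0.14,0],[-0.25,-0.04,-0.1],1],[[0.02,-0.14,0],[-0.25,-0.04,-0.1],1],[[0.02,-0.14,0],[-0.25,-0.04,-0.1],1],[[0.02,-0.14,0],[-0.25,-0.04,-0.1],1],[[0.02,-0.14,0],[-0.24,-0.04,-0.12],1],[[0.02,-0.14,0],[-0.24,-0.04,-0.12],1]]}}

```text
t: 12.2
tool_pos: [0.5231, -0.0933, 0.3159]
tool_rot: [-0.122, 1.478, 0.11]
contact_force: [-0.4, -0.5, -0.4]
opening: 0.0853
```

```bash
cat >> look.py <<'E'
# implied contact
Pm=np.array([p[0],p[2]])-.0425*np.array([np.sin(ps),np.cos(ps)])
best=[(abs(np.cross(np.array([np.cos(ps),-np.sin(ps)]),np.array([-.165*np.cos(t),.165*np.sin(t)])-Pm)),t) for t in np.arange(-.2,1.3,.002)]
t=min(best)[1];print('implied theta',t,'L',(np.array([-.165*np.cos(t),.165*np.sin(t)])-Pm)@np.array([np.cos(ps),-np.sin(ps)]))
def tcp(th,ps,L):
    return np.array([-.165*np.cos(th),.165*np.sin(th)])-L*np.array([np.cos(ps),-np.sin(ps)])+.0425*np.array([np.sin(ps),np.cos(ps)])
for dt in (.1,.2):
    tn=t-dt;pn=np.radians(60)+(tn/.9)*np.radians(30);q=tcp(tn,pn,.13+.01*(1-tn/.9))
    a=delta(pn,q[0],0,q[1],1);print('to',round(tn,3),a[0].round(2),a[1].round(2))
E
python3 look.py d1 2>/dev/null
```

```text
12.2 [-0.09309092  0.00108691  0.24542359] 1.4824233977451986 [-0.41554591 -0.52387896 -0.43504497]
4465
theta 0.73340106 range s [-0.10968565 -0.00016774] h [0.01165351 0.1102741 ]
implied theta 0.7240000000000009 L 0.13290486160037135
to 0.624 [ 0.25 -0.7   0.09] [-0.95 -0.21 -0.51]
to 0.524 [ 0.33 -1.28  0.09] [-1.8  -0.34 -1.1 ]
```

Call:
{"fn": "carry_out", "kwargs": {"increments": [[[0.04,-0.16,0.01],[-0.23,-0.04,-0.13],1],[[0.04,-0.16,0.01],[-0.23,-0.04,-0.13],1],[[0.04,-0.16,0.01],[-0.23,-0.04,-0.13],1],[[0.04,-0.16,0.01],[-0.23,-0.04,-0.13],1],[[0.04,-0.16,0.01],[-0.22,-0.04,-0.15],1],[[0.04,-0.16,0.01],[-0.22,-0.04,-0.15],1],[[0.04,-0.16,0.01],[-0.22,-0.04,-0.15],1],[[0.04,-0.16,0.01],[-0.22,-0.04,-0.15],1]]}}

```text
t: 13.05
tool_pos: [0.4833, -0.1005, 0.2911]
tool_rot: [-0.106, 1.338, 0.131]
contact_force: [-1.0, 0.3, -1.1]
opening: 0.0851
```

```bash
python3 look.py d2 2>/dev/null
```

```text
13.05 [-1.33465557e-01  2.15202326e-04  2.20554421e-01] 1.3408856009094003 [-1.02007009  0.29128482 -1.10172265]
4259
theta 0.5167949 range s [-0.13012287 -0.00169695] h [0.01058464 0.08341491]
implied theta 0.5060000000000007 L 0.13440815211732166
to 0.406 [ 0.1  -0.58  0.01] [-0.74 -0.14 -0.63]
to 0.306 [ 0.19 -1.15  0.01] [-1.45 -0.25 -1.35]
```

Call:
{"fn": "carry_out", "kwargs": {"increments": [[[0.02,-0.15,0],[-0.19,-0.03,-0.16],1],[[0.02,-0.15,0],[-0.19,-0.03,-0.16],1],[[0.02,-0.15,0],[-0.19,-0.03,-0.16],1],[[0.02,-0.15,0],[-0.18,-0.03,-0.16],1],[[0.02,-0.15,0],[-0.18,-0.03,-0.18],1],[[0.02,-0.15,0],[-0.18,-0.03,-0.18],1],[[0.02,-0.15,0],[-0.17,-0.03,-0.18],1],[[0.02,-0.15,0],[-0.17,-0.03,-0.18],1]]}}

```text
t: 13.9
tool_pos: [0.4512, -0.1053, 0.2607]
tool_rot: [-0.097, 1.208, 0.135]
contact_force: [-0.9, 0.0, -0.7]
opening: 0.0851
```

```bash
python3 look.py d3 2>/dev/null
```

```text
13.9 [-0.16595383  0.00047051  0.19016171] 1.210625250625243 [-0.93610016  0.02360941 -0.68276754]
3816
theta 0.30565643 range s [-0.14409317 -0.00378681] h [0.00977388 0.05426009]
implied theta 0.29600000000000043 L 0.13578366202314235
to 0.196 [ 0.1  -0.5   0.01] [-0.54 -0.12 -0.68]
to 0.096 [ 0.19 -1.07  0.01] [-1.1  -0.21 -1.51]
```

View pics/d3.png

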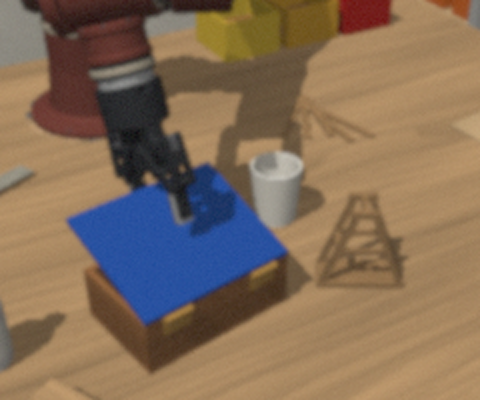

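Call:
{"fn": "carry_out", "kwargs": {"increments": [[[0.02,-0.14,0],[-0.14,-0.03,-0.17],1],[[0.02,-0.14,0],[-0.14,-0.03,-0.18],1],[[0.02,-0.14,0],[-0.14,-0.03,-0.18],1],[[0.02,-0.14,0],[-0.14,-0.03,-0.19],1],[[0.02,-0.14,0],[-0.14,-0.02,-0.2],1],[[0.02,-0.14,0],[-0.14,-0.02,-0.2],1]]}}

```text
t: 14.55
tool_pos: [0.4324, -0.1085, 0.2355]
tool_rot: [-0.09, 1.118, 0.137]
contact_force: [-0.3, 0.7, -0.9]
opening: 0.0856
```

```bash
python3 look.py d4 2>/dev/null
```

```text
14.55 [-0.18507256  0.00025441  0.16495871] 1.1202043313205283 [-0.27623961  0.73135198 -0.91949707]
3351
theta 0.14865923 range s [-0.14988982 -0.00423797] h [0.00857669 0.03110261]
implied theta 0.1380000000000003 L 0.13748648120175858
to 0.038 [ 0.11 -0.51  0.01] [-0.44 -0.1  -0.74]
to -0.062 [ 0.2  -1.09  0.01] [-0.87 -0.16 -1.62]
```

Call:
{"fn": "carry_out", "kwargs": {"increments": [[[0.02,-0.1,0],[-0.09,-0.02,-0.14],1],[[0.02,-0.1,0],[-0.09,-0.02,-0.14],1],[[0.02,-0.1,0],[-0.09,-0.02,-0.15],1],[[0.02,-0.1,0],[-0.09,-0.02,-0.15],1],[[0.02,-0.1,0],[-0.09,-0.02,-0.15],1],[[0.02,-0.1,0],[-0.09,-0.02,-0.15],1]]}}

```text
t: 15.2
tool_pos: [0.4204, -0.1112, 0.2159]
tool_rot: [-0.083, 1.052, 0.14]
contact_force: [-0.5, 0.9, -1.3]
opening: 0.0855
```

```bash
python3 look.py d5 2>/dev/null
```

```text
15.2 [-0.19735123 -0.00046713  0.14535919] 1.0541833071752365 [-0.5344566   0.93504258 -1.30390168]
2976
theta 0.025559664 range s [-0.15208233 -0.00494229] h [0.00707711 0.01322555]
implied theta 0.014000000000000179 L 0.1403684186487985
to -0.086 [ 0.09 -0.57  0.01] [-0.37 -0.04 -0.87]
to -0.186 [ 0.18 -1.15  0.01] [-0.69 -0.1  -1.77]
```

Call:
{"fn": "carry_out", "kwargs": {"increments": [[[0.01,-0.1,0],[-0.1,-0.02,-0.1],1],[[0.01,-0.1,0],[-0.1,-0.02,-0.1],1],[[0.01,-0.1,0],[-0.12,-0.02,-0.08],1],[[0,0,0],[-0.2,-0.03,0],1],[[0,0,0],[-0.2,-0.03,0],1]]}}

```text
t: 15.75
tool_pos: [0.4055, -0.1142, 0.2104]
tool_rot: [-0.083, 1.017, 0.139]
contact_force: [-1.0, -0.3, 0.7]
opening: 0.0854
```

```bash
python3 look.py d6 2>/dev/null
```

```text
15.75 [-0.21251131 -0.00115559  0.13994087] 1.0191120567309193 [-0.97366977 -0.33963543  0.6916329 ]
2951
theta 3.1399937 range s [-0.15223978 -0.00480134] h [0.00597396 0.01029303]
implied theta -0.12399999999999994 L 0.1621254042739779
to -0.224 [ 0.2  -1.01  0.02] [-0.05  0.04 -1.87]
to -0.324 [ 0.29 -1.58  0.02] [-0.26  0.01 -2.79]
```

View pics/d6.png

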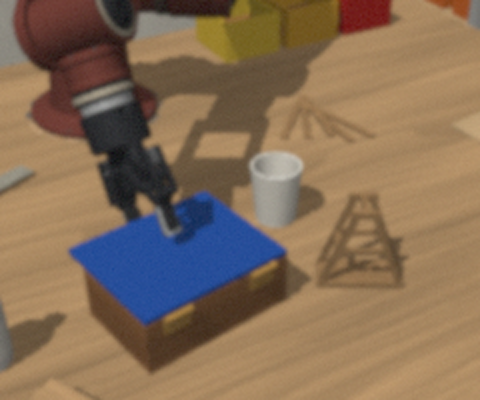

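The lid is shut at about 0 rad, and the lower finger is clear of the edge. I withdraw back and up.

Call:
{"fn": "carry_out", "kwargs": {"increments": [[[0,0,0],[-0.5,-0.08,0.3],1],[[0,0,0],[-0.6,-0.1,0.6],1],[[0,0,0],[-0.6,-0.1,0.8],1],[[0,0,0],[-0.5,-0.08,0.9],1],[[0,0,0],[-0.3,-0.05,1],1],[[0,0,0],[0,0,1],1],[[0,0,0],[0,0,1],1],[[0,0,0],[0,0,1],1]]}}

```text
t: 16.6
tool_pos: [0.3505, -0.1218, 0.3444]
tool_rot: [-0.081, 1.02, 0.139]
contact_force: [-0.2, 0.2, 0.4]
opening: 0.0857
```

Call:
{"fn": "carry_out", "kwargs": {"increments": [[[0,0,0],[0,0,0.5],1],[[0,0,0],[0,0,0],1],[[0,0,0],[0,0,0],1]]}}

```text
t: 16.9
tool_pos: [0.3506, -0.1221, 0.3581]
tool_rot: [-0.085, 1.015, 0.136]
contact_force: [-0.9, 0.4, -0.9]
opening: 0.0855
```

```bash
python3 look.py d7 2>/dev/null; python3 - <<'E'
from h import *
im,d=get_image('scene');W=cloud(d,get_calibration('scene'))
for q in ['bridge','glue','mug','block']:
    for r in masks_of('scene',q)[:1]:
        p=W[r['region']&(d>0)];print(q,r['p'],np.percentile(p,[2,50,98],axis=0).round(3).tolist())
E
```

```text
16.9 [-0.2679245  -0.00035489  0.28763466] 1.0176807856951704 [-0.85026377  0.37677224 -0.87390458]
3065
theta 3.1404576 range s [-0.15198994 -0.00522685] h [0.00598641 0.01032955]
implied theta 0.20800000000000035 L 0.2716922876907774
to 0.108 [-0.07  0.92  0.03] [ 3.96  0.64 -6.32]
to 0.008 [0.02 0.35 0.04] [ 3.48  0.57 -7.18]
bridge 0.8 [[0.508, 0.075, -0.002], [0.609, 0.124, 0.017], [0.651, 0.212, 0.114]]
glue 0.68 [[0.518, -0.349, 0.005], [0.538, -0.326, 0.069], [0.547, -0.299, 0.129]]
mug 0.83 [[0.405, 0.07, 0.001], [0.454, 0.096, 0.059], [0.473, 0.135, 0.085]]
block 0.76 [[0.624, -0.314, -0.001], [0.674, -0.28, 0.033], [0.711, -0.241, 0.036]]
```

View pics/d7.png

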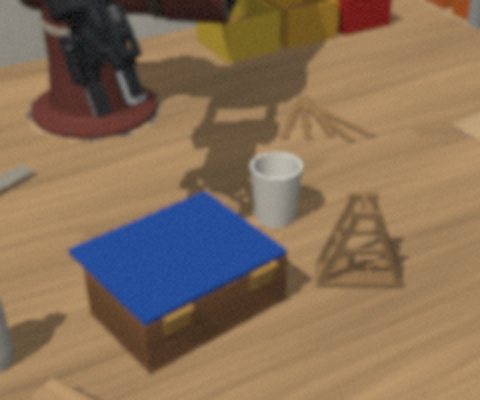

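The lid lies flat, the hand is clear and the bystanders have not moved.

```bash
python3 -c "
from station import *
print(finish_job())"
```

```text
the job is handed in; nothing more can be done
None
```

The lid is shut, the hand is clear, and the job was handed in at about 17 s of the 43 s allowed. The hand-in gives no verdict.

- **Tipping:** I straddled the lid's edge with the open gripper and tipped the lid with the rear finger. It then stalled at about 1.25 rad, probably on the gripper's palm. I saw only light forces (about 1 N) there and raised the hand about 14 mm, after which it fell on.
- **Catching:** The front finger caught the lid at 0.90 rad, and it rested there unchanged for 0.35 s.
- **Lowering:** I lowered it on that finger at about 0.25 rad/s, slower at the end, tilting the hand as it went. It was still on the finger at 0.15 rad and at about 0.02 rad, and then I backed the hand off.

**Last checks:**
- **Lid:** it measured about -0.001 rad, which is level.
- **Bystanders:** the glue, block and mug were within a few mm of where they started. The bridge's middle and height were unchanged; its outline came out wider in the last picture, which I put down to its mask including the shadow.
- **Forces:** every reading I saw during the contact stayed around 1 to 2 N, close to the sensor's noise. The lid speeds are worked out from a few pictures, not measured continuously.

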